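Back the vial carousel up one notch

TASK

The sample carousel has stepped one vial too far. With a fingertip flip its ratchet pawl up off the toothed rim so that it stays back, push the wheel backward (clockwise seen from above) by one notch only, then tip the pawl down again so that its nose sits fully in the next notch. Only push lightly on the pawl and the wheel, never grip them, and leave the bottle, beaker, rack and loose vial where they stand.

Things in the scene. Friction and masses are not known exactly. Their poses are not given: they have to be found in the camera images.
- carousel: The carousel unit, fixed on the bench: a light grey deck 300 x 315 mm, its top 45 mm above the bench, carrying a round toothed aluminium wheel and a ratchet pawl. Origin: on the wheel's vertical axis, at bench height, z up; the deck spans x -150 to +150 mm, y -190 to +125 mm. All 'carousel frame' values are in mm in this frame.
- wheel (a joint): Angle of the wheel, rad, counter-clockwise from above (forward) positive; starts at 0 to 0.05. One notch back with the pawl up is about -0.52. Standing between -0.55 and -0.40 it lets the pawl drop fully in the next notch; past -0.57 the nose lands on a tooth's crest. It needs about 0.1 N m, does not coast, stays where left. The lowered pawl stops it at about -0.045 (at -0.57 one notch back).
- wheel_hub (a point): Centre of the wheel's flat top (carousel frame 0, 0, 76). Hub radius 97 mm, round it 12 ratchet teeth, 30 degrees each, radius 97 to 115 mm, root z 64, crest z 76. Low capped vials 15 mm thick are fixed in the wheel 55 mm from its axis, tops at z 102; a low cap 32 mm wide is on the axis.
- pawl (a joint): Angle of the pawl, rad: 0 = down in the notch, positive = lifted, stop at 0.80. Above 0.2 the nose clears the teeth. It weighs about 150 g and has its dead centre at about 0.48: lifted beyond, it falls back to the stop and stays up; short of it, it falls down. About 1 to 2 N at the bar moves it.
- pawl_hinge (a point): Centre of the pawl's hinge, carousel frame (-75, -105, 88), axis along the carousel's y, on a steel post 18 x 24 mm. The pawl's arm (12 mm wide) runs from here 75 mm towards the carousel's +x to the nose.
- pawl_bar (a point): Middle of the free part of the pawl's thumb bar: dark steel, 14 mm thick, along the carousel's y, free for 24 mm inward (+y) and 30 mm outward (-y) of this point, only the deck beneath. Carousel frame: pawl down (-60, -140, 142); it swings over the hinge at 56 mm radius, at the stop (-103, -140, 136). Pushed along the carousel's -x it flips the pawl up, along +x it tips it down.
- pawl_nose (a point): Centre of the pawl's rounded nose (radius 4 mm), at the arm's end. With the pawl down it is at carousel frame (0, -105, 68.5), just clear of the upright face of a tooth on its +x side.
- needle_tip (a point): Lower end of the sampling needle, fixed, carousel frame (55, 0, 152). It hangs from a light arm 18 mm wide at z 186 to 200, x 44 to 139, held by a dark tower 22 x 30 mm at (135, 0) beside the wheel.
- post0_top (a point): Centre of the top of push post 0: one of four upright steel posts 12 mm thick and 55 mm tall (z 76 to 131 mm) that stand fixed on the wheel, 86 mm from its axis, 90 degrees apart, for pushing the wheel round. At wheel angle 0 it stands at 45 degrees counter-clockwise from the carousel's x axis.
- post1_top (a point): Centre of the top of push post 1: one of four upright steel posts 12 mm thick and 55 mm tall (z 76 to 131 mm) that stand fixed on the wheel, 86 mm from its axis, 90 degrees apart, for pushing the wheel round. At wheel angle 0 it stands at 135 degrees counter-clockwise from the carousel's x axis.
- post2_top (a point): Centre of the top of push post 2: one of four upright steel posts 12 mm thick and 55 mm tall (z 76 to 131 mm) that stand fixed on the wheel, 86 mm from its axis, 90 degrees apart, for pushing the wheel round. At wheel angle 0 it stands at 225 degrees counter-clockwise from the carousel's x axis.
- post3_top (a point): Centre of the top of push post 3: one of four upright steel posts 12 mm thick and 55 mm tall (z 76 to 131 mm) that stand fixed on the wheel, 86 mm from its axis, 90 degrees apart, for pushing the wheel round. At wheel angle 0 it stands at 315 degrees counter-clockwise from the carousel's x axis.
- bottle: Loose amber bottle with blue cap, 66 mm thick, 140 mm tall, on the bench; origin at its foot. Leave alone.
- beaker: Loose glass beaker, 66 mm wide, 85 mm tall, on the bench; origin at its foot. Leave alone.
- vial: Loose capped vial, 22 mm thick, 46 mm tall, standing on the deck's corner beside the wheel, on the -x, +y side; origin at its foot. Leave alone.
- rack: Loose white vial rack 70 x 160 x 40 mm, on the bench to the right of the carousel; origin under its centre. Leave alone.

How it is judged (in metres and radians):
On the way, in this order (a step that is already met when the one before it is completed fails the run):
1. the pawl is lifted clear of the teeth, the wheel still in its first notch (value of joint pawl above 0.25 rad and value of joint wheel above -0.1 rad), for 0.1 s.
2. with the pawl up, the wheel is pushed back about one notch (value of joint pawl above 0.2 rad and value of joint wheel below -0.38 rad), for 0.1 s.
At the end, for the whole second after the job is handed in: The wheel stands one notch back (joint between -0.60 and -0.38 rad) and at rest, the pawl is down with its nose in that notch (joint under 0.07 rad), and the bottle, beaker, vial and rack stand upright within 30 mm of where they were (value of joint wheel between -0.6 and -0.38 rad and value of joint pawl below 0.07 rad and velocity of joint wheel between -0.05 and 0.05 rad/s and distance of each of bottle, beaker, vial, rack from where it was at the start of the episode below 0.03 m and angle between each of bottle, beaker, vial, rack's own z axis and vertical below 0.2 rad); the robot touches nothing.
It fails at once if the wheel is pushed far more than one notch back (value of joint wheel below -0.75 rad).
It fails at once if the wheel is turned forward (value of joint wheel above 0.3 rad).
It fails at once if the wheel is gripped or pushed hard (over 25 N) (contact force between the fingers and wheel above 25 N).
It fails at once if the pawl is gripped or pushed hard (over 25 N) (contact force between the fingers and pawl above 25 N).
It fails at once if the bottle, beaker, loose vial or rack is lifted, carried or knocked (distance of any of bottle, beaker, vial, rack from where it was at the start of the episode above 0.03 m or angle between any of bottle, beaker, vial, rack's own z axis and vertical above 0.3 rad).
It also fails if it takes over 51 s, if anything falls off the work surface, if the arm or the gripper's body presses on something with over 40 N, if the wrist force passes 120 N, or if a joint passes its speed limit or range.

ROBOT

A 7-joint arm with a two-finger parallel gripper is mounted at the origin on the work surface. World frame = base frame: x ahead of the robot, y to its left, z up, the work surface at z = 0. Lengths are in mm, angles in rad, forces in N, time in s.
With the tool pointing down it reaches from about 400 to 875 mm from the base axis. Payload 4.4 kg.
Tool frame: the origin (TCP) lies midway between the tips of the shut fingers; the grasp point (between the pads) lies 19 mm behind it (ctrl.grip_point_offset is the distance from the TCP to the grasp point, in mm); z points along the fingers, y is the direction in which the jaws open and shut (so a half turn about z gives the same grasp; the last joint's range is limited). The gripper opens to 85 mm and grips with 20 to 120 N. Pads are 22 mm wide; open, the fingers measure 114 mm over their backs; the gripper's body (76 mm by 85 mm) begins 54 mm behind the grasp point. The pads swing forward as they close: fully open they stand 13 mm farther back than shut.
Start: joints at [1.103, 0.628, 0.038, 1.517, -0.027, 0.996, -0.02], TCP at [254.227, -598.236, 231.313] pointing down, gripper open.
Joint ranges: [-3.06, 3.06], [-0.37, 2.12], [-1.25, 1.32], [0.18, 2.47], [-1.1, 4.24], [0.23, 1.98], [-2.94, 2.94]. Speed limits (rad/s): [2.57, 2.57, 3.14, 3.14, 3.14, 3.14, 3.14].

INTERFACE

Orientations are given as [roll, pitch, yaw] about the fixed x, y, z axes, in that order (R = Rz(yaw) Ry(pitch) Rx(roll)).
In Python, from cell import ctrl, imaging, models gives the robot as it stands. The module is installed in compiled form; this text tells all that it offers.
- The arm moves only by the tool drive_tool, never from a script. Its argument "deltas" is text: rows parted by semicolons, each of 5 numbers parted by spaces: the shift along the tool's x, y, z in m, then the turn about the tool's z in degrees, then the finger opening in m, from 0 to 0.0854. A call has 1 to 12 rows; each row is the pose to reach, as a shift and turn from the pose commanded when the call began, along the tool's axes at that moment; what a row does not reach only later rows make up. A row lasts 1/8 s, in which the tool goes at most 62.5 mm and 10.7 degrees, less where a joint would pass 70% of its speed; a pose out of reach is approached as far as the arm can. A call with a gripper value outside its range is refused whole. The fingers move at their own pace and stop on an object; the grip force is fixed at half the most. Time passes only in rows, so rows that repeat a pose let the fingers close. It gives the time, the measured TCP pose, the force and the opening at its end, in the units of the state.
- ctrl.read_state(): the state, without advancing time (a new reading comes with each control period).
- imaging.get_image(name): name is "side" or "top"; returns a dict with "color" (480x640x3 uint8, red, green, blue), "range_z" (480x640 float32, mm along the optical axis (not along the pixel's ray), 0 where there is no reading), "vfov" (degrees; the focal length in pixels is half the picture's height over the tangent of half this angle, whatever the lens; pixels are square), "cx", "cy" (the principal point, pixels), "k1" (the pictures are not rectified: a ray, as slopes to the right and down, at radius r is drawn at 1 + k1 r^2 times it, then the intrinsics apply), "extrinsics" (4x4, takes a point from camera to world coordinates). Camera axes: x right, y down, z forward; pixel columns grow to the right and rows downward; lengths in mm; the calibration is good to about 2 mm. A picture is of the moment at which its call begins.
- ctrl.finish_job(): hands the job in, once; it reports no verdict.
Trained networks look in a picture, given as the dict that the camera call returned (one of the last four; its "shot" number tells which), for a name from the list of things; names that differ only in an ending like _2 or _b are one class to them, and where a whole thing is asked for, a point or a joint stands for the part that bears it (a point fixed in the world has none). Each returns a list of dicts, best first, with "score" (0 to 1); they miss things now and then, are a little off and sometimes report something else, mostly with a low value. They report only what shows in the picture. A call takes as long as a camera call.
- models.spot_in(picture, thing): "point" ([column, row] in pixels, amid what is visible of it).
- models.landmark_of(picture, thing): "point" ([column, row] in pixels: a listed point, or the origin of a listed thing).
The state is a dict: "clock": time; "qpos": joint angles; "qd": joint speeds; "tau": joint torques, N m; "eef_pos": TCP position; "tool_rot": TCP orientation; "force": force on the tool from outside, world axes, zero at the start; "torque": the same for the moment, N m; "width": finger opening in mm.
Only numpy, scipy, OpenCV 4.12 (cv2) and the standard library are available. Lean on these libraries where they do the work, as an engineer would, in place of code of your own. Each camera call takes 0.05 s, during which the arm holds its last target.

## Working session

There is one attempt and no reset: what is moved stays moved. The work goes in short steps, Python scripts to look and compute and a tool call to move; the robot and the scene stay as the last step left them, time stands still between calls to the robot, and variables do not carry over. Pictures are saved under pics/ and viewed, and the job is handed in when it is done.

Besides the shell and the picture viewer there is one more tool, called after ">>>" by a JSON object that holds its "api" and its "payload", one argument or row to a line. drive_tool: Moves the arm, as the interface text tells. Its arguments: {"type":"object","properties":{"deltas":{"type":"string"}},"required":["deltas"]}

```bash
mkdir -p pics; cat > h.py <<'E'
import numpy as np, cv2
from cell import ctrl, imaging, models
def f(im): return 240/np.tan(np.radians(im['vfov'])/2)
def ray(im,p):
    F=f(im); K=np.array([[F,0,im['cx']],[0,F,im['cy']],[0,0,1.]])
    q=cv2.undistortPoints(np.array([[p]],float),K,np.array([im['k1'],0,0,0.]))[0,0]
    return np.array([q[0],q[1],1.])
def at_z(im,p,z):
    E=im['extrinsics'];d=E[:3,:3]@ray(im,p);o=E[:3,3];return o+d*(z-o[2])/d[2]
def by_depth(im,p,w=2):
    c,r=int(round(p[0])),int(round(p[1]));a=im['range_z'][r-w:r+w+1,c-w:c+w+1];a=a[a>0]
    if a.size==0:return None
    E=im['extrinsics'];return E[:3,:3]@(ray(im,p)*np.median(a))+E[:3,3]
def proj(im,P):
    E=im['extrinsics'];c=E[:3,:3].T@(np.asarray(P,float)-E[:3,3]);x,y=c[0]/c[2],c[1]/c[2];s=1+im['k1']*(x*x+y*y)
    return np.array([f(im)*x*s+im['cx'],f(im)*y*s+im['cy']])
def save(im,n): cv2.imwrite('pics/'+n+'.png',im['color'][:,:,::-1])
E
python3 - <<'E'
from h import *
np.set_printoptions(precision=1,suppress=True)
H={'wheel_hub':76,'pawl_hinge':88,'pawl_bar':142,'pawl_nose':68.5,'needle_tip':152,'post0_top':131,'post1_top':131,'post2_top':131,'post3_top':131,'bottle':0,'beaker':0,'vial':45,'rack':0,'carousel':0}
for n in('top','side'):
    im=imaging.get_image(n);save(im,n+'0');print(n,im['extrinsics'][:3,3],im['vfov'],im['k1'])
    for k,z in H.items():
        for d in models.landmark_of(im,k)[:2]:
            print(k,round(d['score'],2),np.array(d['point']),at_z(im,d['point'],z),by_depth(im,d['point']))
print(ctrl.read_state())
E
```

```text
top [ 392.7   33.1 1086.7] 57.389348196081016 -0.02366802467643007
wheel_hub 0.74 [320.9 248.2] [563.3 -12.9  76. ] [561.2 -12.3  88.8]
pawl_hinge 0.55 [360.6 210.6] [ 649.9 -107.6   88. ] [ 647.4 -106.2   97.9]
pawl_bar 0.84 [360.9 188.1] [ 688.2 -102.6  142. ] [ 686.5 -101.9  147.4]
pawl_nose 0.59 [444.5 239.8] [ 581.3 -308.5   68.5] [ 580.7 -307.4   71.8]
pawl_nose 0.57 [329.2 206.9] [664.9 -35.1  68.5] [662.8 -34.6  76.4]
needle_tip 0.95 [297.6 234.1] [582.2  40.7 152. ] [572.6  40.3 199.2]
post0_top 0.82 [287.4 265.5] [516.5  63.9 131. ] [523.5  65.6  76.3]
post1_top 0.82 [343.3 275.9] [492.  -58.2 131. ] [493.3 -59.4 118.3]
post2_top 0.88 [361.6 218.4] [ 620.8 -103.1  131. ] [ 637.  -112.8   63.3]
post3_top 0.84 [301.2 212.8] [635.1  32.3 131. ] [635.7  32.3 128.8]
post3_top 0.32 [321.4 247.9] [554.7 -11.5 131. ] [561.8 -13.4  89. ]
bottle 0.77 [137.3 250.3] [576.2 442.9   0. ] [562.1 411.5  83.5]
beaker 0.87 [445.4 240.6] [ 591.9 -333.7    0. ] [ 578.3 -308.6   74.2]
vial 0.54 [365.1 297.7] [ 448.5 -116.6   45. ] [ 446.  -109.9   91.6]
rack 0.76 [483.6 313.3] [ 407.9 -416.1   
[... 1094 characters left out ...]
] [ 601.  -322.3    0. ] [ 590.3 -304.9   14.3]
beaker 0.16 [304.7 176.4] [ 841.9 -274.4    0. ] [ 697.4 -102.2  146.7]
vial 0.72 [380.7 240.9] [ 456.6 -111.8   45. ] [ 451.1 -102.6   53.7]
rack 0.59 [447.6 210.8] [ 412.6 -390.4   -0. ] [ 390.9 -341.1   38.3]
carousel 0.85 [324.7 258.5] [557.6 -10.3   0. ] [504.9  57.9  74.5]
{'clock': 1.5, 'qpos': array([ 1.1,  0.6,  0. ,  1.5, -0. ,  1. , -0. ]), 'qd': array([-0., -0.,  0.,  0.,  0., -0.,  0.]), 'tau': array([ -0. , -56.3,   1.2, -19.4,   0. ,   0. ,  -0. ]), 'eef_pos': array([ 254.2, -598.2,  231.3]), 'tool_rot': array([-3.1, -0. ,  0.4]), 'force': array([-0.3,  0.7, -0.2]), 'torque': array([-0. ,  0. , -0.1]), 'width': 85.49944615894431}
```

View pics/top0.png

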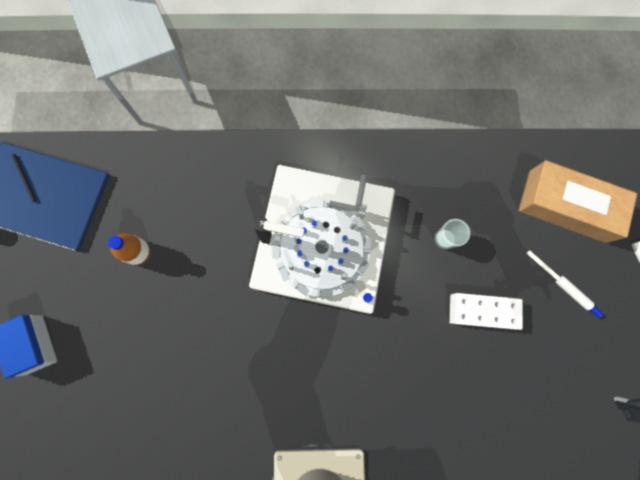

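View pics/side0.png

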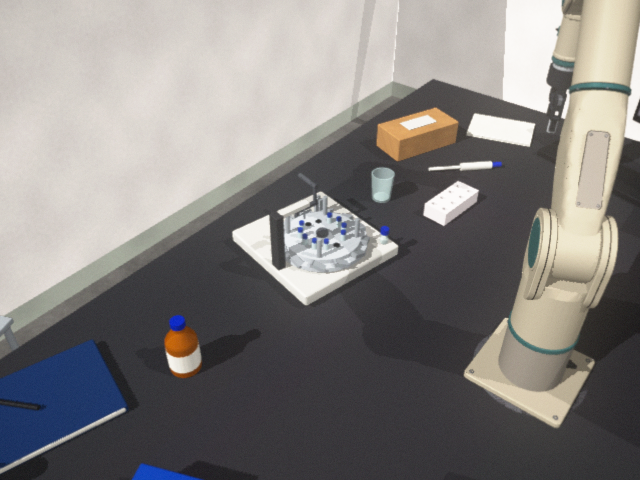

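```bash
cat > fit.py <<'E'
from h import *
from scipy.optimize import least_squares
L={'wheel_hub':(0,0,76),'pawl_hinge':(-75,-105,88),'pawl_bar':(-60,-140,142),'pawl_nose':(0,-105,68.5),'needle_tip':(55,0,152),'carousel':(0,0,0)}
for i in range(4): L[f'post{i}_top']=i
def pt(v,th):
    if isinstance(v,int):
        a=np.radians(45+90*v)+th; return np.array([86*np.cos(a),86*np.sin(a),131])
    return np.array(v,float)
def W(p,P):
    c,s=np.cos(p[2]),np.sin(p[2]);return np.array([p[0]+c*P[0]-s*P[1],p[1]+s*P[0]+c*P[1],P[2]])
if __name__=='__main__':
    np.set_printoptions(precision=2,suppress=True)
    ims={n:imaging.get_image(n) for n in('top','side')}
    import pickle;pickle.dump(ims,open('ims.pkl','wb'))
    obs=[(n,k,d['point'],d['score']) for n,im in ims.items() for k in L for d in models.landmark_of(im,k)[:2]]
    def res(p):
        r=[]
        for n,k,q,s in obs: r.append(np.sqrt(s)*np.tanh(np.linalg.norm(proj(ims[n],W(p,pt(L[k],p[3])))-q)/8)*8)
        return r+[(p[3]-.025)/.02]
    s=least_squares(res,[562,-11,np.radians(78.3),.025]);p=s.x
    print(p,np.degrees(p[2]))
    for (n,k,q,sc) in obs: print(n,k,round(sc,2),np.array(q),proj(ims[n],W(p,pt(L[k],p[3])))-q)
    for n,im in ims.items():
        c=im['color'][:,:,::-1].copy()
        for k in L:
            u=proj(im,W(p,pt(L[k],p[3])));cv2.circle(c,tuple(int(x) for x in u.round()),2,(0,0,255),-1)
        for a,b in ((-150,-190),(150,-190),(150,125),(-150,125)):
            u=proj(im,W(p,(a,b,45)));cv2.circle(c,tuple(int(x) for x in u.round()),3,(255,0,255),-1)
        c=cv2.resize(c[130:330,210:450],None,fx=3,fy=3,interpolation=cv2.INTER_CUBIC);cv2.imwrite(f'pics/fit_{n}.png',c)
E
python3 fit.py
```

```text
[568.04 -10.14   1.34   0.03] 76.99847366936298
top wheel_hub 0.65 [317.6 244.9] [2.1  1.32]
top pawl_hinge 0.97 [360.4 209.2] [-0.19 -0.05]
top pawl_hinge 0.58 [330.8 204.6] [29.41  4.55]
top pawl_bar 0.56 [361.6 189. ] [-1.87 -2.05]
top pawl_bar 0.23 [136.4 251.8] [223.33 -64.85]
top pawl_nose 0.64 [329.4 205.4] [-0.81 -0.7 ]
top needle_tip 0.68 [299. 235.] [-2.67 -0.09]
top carousel 0.7 [320.8 253.5] [-2.29 -2.09]
top post0_top 0.76 [286.1 262.6] [2.49 1.24]
top post1_top 0.82 [342.4 273.1] [0.79 0.68]
top post2_top 0.74 [356.4 219.6] [-4.33  0.98]
top post2_top 0.72 [288.4 263.5] [ 63.67 -42.92]
top post3_top 0.65 [140.1 251.3] [158.63 -40.34]
top post3_top 0.62 [300.7 214.3] [-1.97 -3.34]
side wheel_hub 0.66 [324.3 235.3] [-2.71 -1.51]
side wheel_hub 0.23 [188.2 365.9] [ 133.39 -132.11]
side pawl_hinge 0.6 [317.4 199.4] [1.51 0.57]
side pawl_bar 0.49 [303.1 180. ] [ 3.03 -0.91]
side pawl_nose 0.75 [296.3 217.5] [ 0.11 -1.1 ]
side pawl_nose 0.56 [446.  208.2] [-149.59    8.2 ]
side needle_tip 0.66 [301.5 217.6] [2.17 0.1 ]
side carousel 0.65 [318.5 256.4] [2.96 0.49]
side post0_top 0.57 [321.9 243.7] [-3.02 -5.48]
side post0_top 0.32 [321.  255.9] [ -2.12 -17.68]
side post1_top 0.64 [358.4 217.9] [-1.46  0.  ]
side post1_top 0.49 [287.6 216.9] [69.34  1.  ]
side post2_top 0.84 [322.3 194.9] [1.97 1.09]
side post2_top 0.61 [299.6 216.7] [ 24.67 -20.71]
side post3_top 0.59 [284.7 217.5] [ 1.98 -3.09]
```

View pics/fit_top.png

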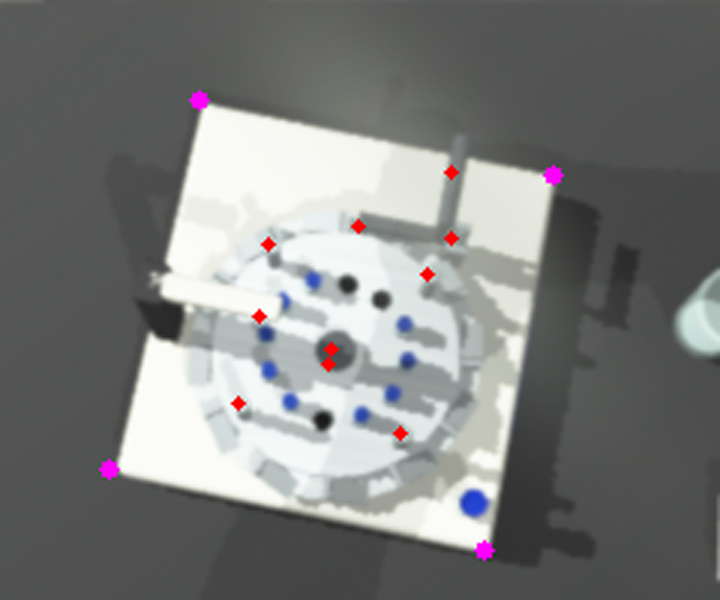

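View pics/fit_side.png

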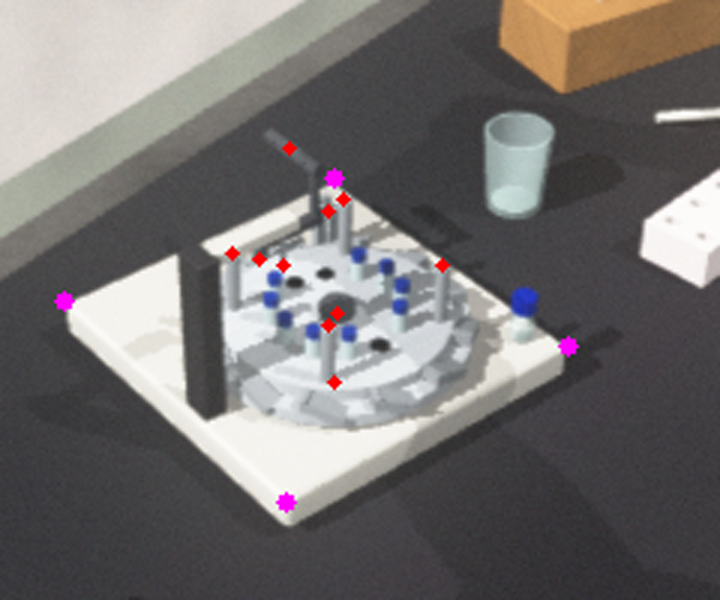

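```bash
cat > deck.py <<'E'
from h import *; import pickle
np.set_printoptions(precision=2,suppress=True)
ims=pickle.load(open('ims.pkl','rb'))
def cloud(im):
    F=f(im);K=np.array([[F,0,im['cx']],[0,F,im['cy']],[0,0,1.]])
    v,u=np.mgrid[130:345,210:460];z=im['range_z'][v,u].ravel();P=np.stack([u.ravel(),v.ravel()],1).astype(float)
    q=cv2.undistortPoints(P[:,None],K,np.array([im['k1'],0,0,0.]))[:,0]
    C=np.c_[q,np.ones(len(q))]*z[:,None];E=im['extrinsics'];return (C@E[:3,:3].T+E[:3,3])[z>0],P[z>0]
for n,im in ims.items():
    X,P=cloud(im)
    m=(abs(X[:,2]-45)<6)&(np.hypot(X[:,0]-566,X[:,1]+10)<260)
    print(n,m.sum(),np.median(X[m,2]),X[m].std(0))
    (c,wh,a)=cv2.minAreaRect(X[m,:2].astype(np.float32)); 
    print(c,wh,a); B=cv2.boxPoints((c,wh,a));print(B)
    # bar: z>132, near; 
    m=(X[:,2]>135)&(X[:,2]<160)&(X[:,0]>640)
    print('bar',m.sum(),X[m].mean(0) if m.any() else None, X[m].min(0),X[m].max(0))
    for y in range(-130,-70,6): pass
    if m.any():
        b=X[m];print(cv2.fitLine(b[:,:2].astype(np.float32),cv2.DIST_HUBER,0,.01,.01).ravel())
E
python3 deck.py
```

```text
top 7394 45.18430229405499 [108.56 104.48   2.  ]
(597.652587890625, -23.0570068359375) (302.2099914550781, 315.0085754394531) 77.2231674194336
[[ 410.63 -135.59]
 [ 717.84 -205.25]
 [ 784.67   89.47]
 [ 477.47  159.14]]
bar 193 [ 682.07 -102.02  147.7 ] [ 648.03 -114.93  137.88] [717.27 -89.66 152.7 ]
[   0.97   -0.22  681.8  -101.84]
side 3365 43.6210858424688 [111.61  99.91   2.25]
(596.7271728515625, -16.32122802734375) (303.9848937988281, 321.42364501953125) 77.60163879394531
[[ 407.13 -130.26]
 [ 721.06 -199.27]
 [ 786.32   97.62]
 [ 472.4   166.63]]
bar 122 [681.25 -94.93 144.21] [ 647.31 -110.51  135.72] [719.64 -83.6  151.74]
[  0.98  -0.2  681.36 -94.45]
```

```bash
cat > go.py <<'E'
import sys; from h import *; from fit import W
from scipy.spatial.transform import Rotation as Ro
np.set_printoptions(precision=4,suppress=True)
C=(566,-12.5,np.radians(77.3))
s=ctrl.read_state();R=Ro.from_euler('xyz',s['tool_rot']).as_matrix()
p=s['eef_pos'];c,sn=np.cos(C[2]),np.sin(C[2]);d=p-np.array([C[0],C[1],0])
print('clock',s['clock'],'tcp carousel',[round(v,1) for v in (c*d[0]+sn*d[1],-sn*d[0]+c*d[1],p[2])],'toolx carousel ang',np.degrees(np.arctan2(R[1,0],R[0,0]))-77.3,'tilt',R[2,2],'w',s['width'],'F',s['force'])
for a in sys.argv[1:]:
    t=[float(v) for v in a.split(',')]; print(a,'->',R.T@(W(C,t)-p)/1000)
E
python3 go.py=- 2>/dev/null; python3 go.py -20,-145,231 -20,-145,180
```

```text
clock 2.6 tcp carousel [np.float64(-639.9), np.float64(175.4), np.float64(231.3)] toolx carousel ang -54.280668497708575 tilt -0.9999999991349096 w 85.3664700987611 F [ 0.1465  0.1119 -0.5273]
-20,-145,231 -> [ 0.6221 -0.3163  0.0003]
-20,-145,180 -> [ 0.6221 -0.3163  0.0513]
```

>>> {"api": "drive_tool", "payload": {
  "deltas": "0.05 -0.025 0 9 0; 0.1 -0.05 0 18 0; 0.15 -0.075 0 27 0; 0.2 -0.1 0 35.7 0; 0.25 -0.127 0 35.7 0; 0.3 -0.152 0 35.7 0; 0.35 -0.178 0 35.7 0; 0.4 -0.203 0 35.7 0; 0.45 -0.229 0 35.7 0; 0.5 -0.254 0 35.7 0; 0.55 -0.28 0 35.7 0; 0.6 -0.305 0 35.7 0"
}}

```text
clock: 4.1
eef_pos: [688.3, -81.3, 231.5]
tool_rot: [3.142, -0.0, -0.221]
force: [0.3, -0.5, 0.3]
width: 0.1
```

```bash
python3 go.py -20,-145,200 -20,-145,129; python3 - <<'E'
from h import *; from fit import W
C=(566,-12.5,np.radians(77.3));p=ctrl.read_state()['eef_pos']
for n in('top','side'):
    im=imaging.get_image(n);u=proj(im,p);c=im['color'][:,:,::-1].copy();cv2.circle(c,tuple(int(v) for v in u.round()),2,(0,0,255),-1)
    u=proj(im,W(C,(-60,-140,142)));cv2.circle(c,tuple(int(v) for v in u.round()),1,(0,255,0),-1)
    cv2.imwrite(f'pics/a_{n}.png',cv2.resize(c[130:330,210:450],None,fx=3,fy=3,interpolation=cv2.INTER_CUBIC))
E
```

```text
clock 4.1 tcp carousel [np.float64(-40.2), np.float64(-134.4), np.float64(231.5)] toolx carousel ang -89.96947570008953 tilt -0.9999999299604874 w 0.07853018358750473 F [ 0.3317 -0.502   0.3333]
-20,-145,200 -> [ 0.0106 -0.0202  0.0315]
-20,-145,129 -> [ 0.0106 -0.0202  0.1025]
```

View pics/a_top.png

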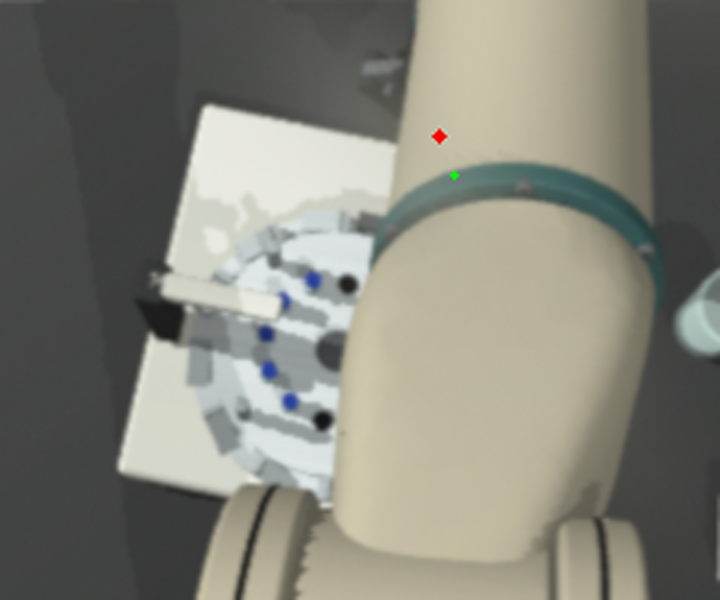

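View pics/a_side.png

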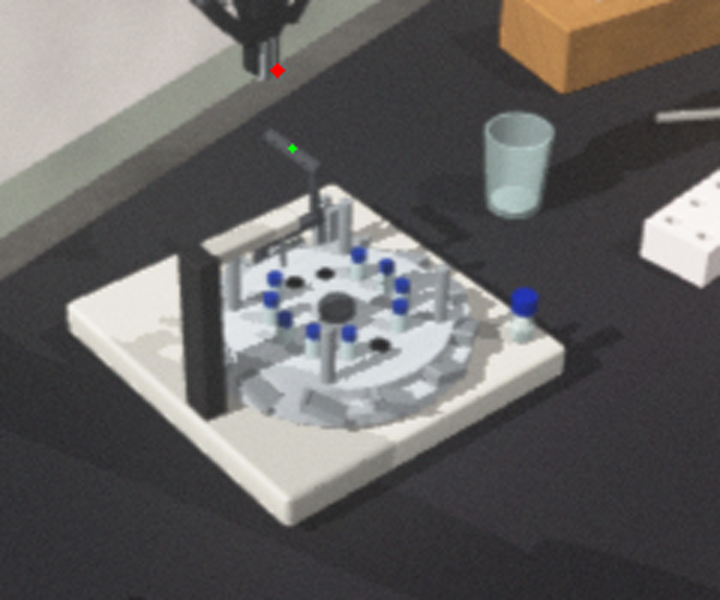

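>>> {"api": "drive_tool", "payload": {
  "deltas": "0.01 -0.012 0.01 0 0; 0.01 -0.025 0.03 0 0; 0.01 -0.025 0.05 0 0; 0.01 -0.025 0.07 0 0; 0.01 -0.025 0.07 0 0; 0.01 -0.025 0.07 0 0"
}}

```text
clock: 4.95
eef_pos: [702.4, -61.0, 161.4]
tool_rot: [3.142, -0.0, -0.222]
force: [-1.1, 0.0, 1.0]
width: 0.3
```

```bash
python3 go.py; cat > look.py <<'E'
import sys; from h import *; from fit import W
C=(566,-12.5,np.radians(77.3));p=ctrl.read_state()['eef_pos']
x0,x1,y0,y1=260,380,120,210
if len(sys.argv)>2: x0,x1,y0,y1=map(int,sys.argv[2].split(','))
im=imaging.get_image('side');c=im['color'][:,:,::-1]
k=700/(x1-x0)
c=cv2.resize(c[y0:y1,x0:x1],None,fx=k,fy=k,interpolation=cv2.INTER_CUBIC)
for P,col in ((p,(0,0,255)),(W(C,(-60,-140,142)),(0,255,0)),(W(C,(-103,-140,136)),(255,0,0)),(W(C,(-75,-105,88)),(0,255,255))):
    u=(proj(im,P)-[x0,y0]+.5)*k;cv2.circle(c,tuple(int(v) for v in u.round()),3,col,-1)
cv2.imwrite(f'pics/{sys.argv[1]}.png',c)
E
python3 look.py b1
```

```text
clock 4.95 tcp carousel [np.float64(-17.3), np.float64(-143.8), np.float64(161.4)] toolx carousel ang -90.01625899351777 tilt -0.9999999801845532 w 0.2652903595199023 F [-1.0609  0.046   0.981 ]
```

View pics/b1.png

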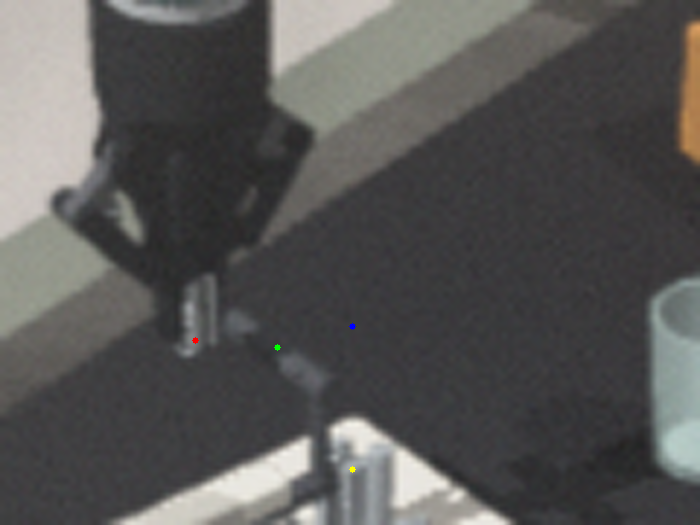

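>>> {"api": "drive_tool", "payload": {
  "deltas": "0 0 0.01 0 0; 0 0 0.021 0 0; 0 0 0.032 0 0; 0 0.006 0.032 0 0; 0 0.012 0.032 0 0; 0 0.018 0.032 0 0; 0 0.022 0.032 0 0; 0 0.026 0.032 0 0; 0 0.03 0.032 0 0; 0 0.033 0.032 0 0"
}}

```text
clock: 6.25
eef_pos: [695.2, -93.1, 129.4]
tool_rot: [-3.142, -0.0, -0.221]
force: [0.5, 0.4, -0.1]
width: -0.3
```

```bash
python3 go.py; python3 look.py b2
```

```text
clock 6.25 tcp carousel [np.float64(-50.2), np.float64(-143.7), np.float64(129.4)] toolx carousel ang -89.97680557342399 tilt -0.9999999829432807 w -0.31201774008974914 F [ 0.541   0.3865 -0.0795]
```

View pics/b2.png

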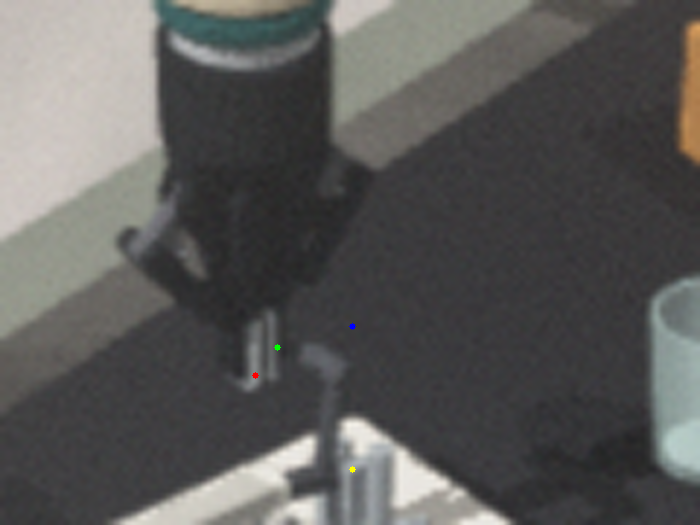

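>>> {"api": "drive_tool", "payload": {
  "deltas": "0 0.004 0 0 0; 0 0.008 0 0 0; 0 0.012 0 0 0; 0 0.016 0 0 0; 0 0.02 0 0 0; 0 0.023 0 0 0; 0 0.023 0 0 0; 0 0.023 0 0 0"
}}

```text
clock: 7.3
eef_pos: [690.2, -115.1, 129.4]
tool_rot: [-3.141, -0.0, -0.221]
force: [0.8, -0.0, -0.8]
width: 0.1
```

```bash
python3 go.py; python3 look.py b3
```

```text
clock 7.3 tcp carousel [np.float64(-72.8), np.float64(-143.7), np.float64(129.4)] toolx carousel ang -89.97132705420573 tilt -0.999999979321165 w 0.12896780968455335 F [ 0.7642 -0.0164 -0.7731]
```

View pics/b3.png

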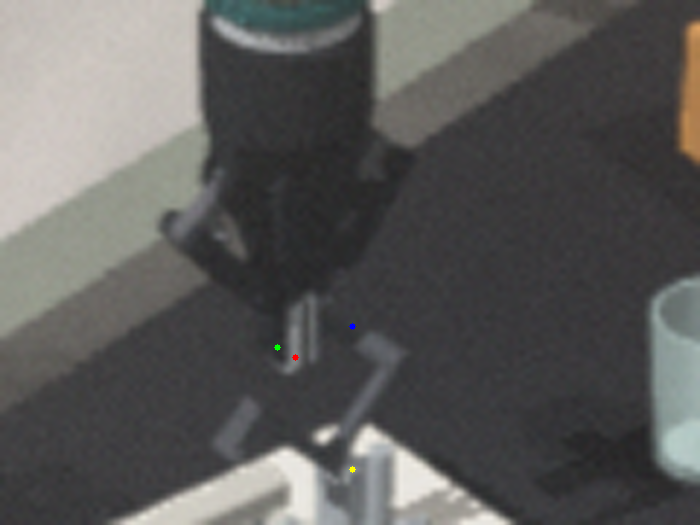

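>>> {"api": "drive_tool", "payload": {
  "deltas": "0 -0.01 0 0 0; 0 -0.018 0 0 0; 0 -0.018 -0.03 0 0; 0 -0.018 -0.07 0 0; 0 -0.018 -0.085 0 0; -0.04 -0.01 -0.085 0 0; -0.09 0 -0.085 -10 0; -0.14 0.015 -0.085 -20 0; -0.187 0.021 -0.085 -30 0; -0.187 0.021 -0.085 -30 0; -0.187 0.021 -0.085 -30 0"
}}

```text
clock: 8.72
eef_pos: [504.0, -94.5, 214.4]
tool_rot: [3.141, -0.001, 0.302]
force: [0.4, -0.6, -0.0]
width: -0.4
```

```bash
python3 go.py -94,42.7,115; python3 look.py c1 250,410,130,270;python3 - <<'E'
from h import *
im=imaging.get_image('top');c=im['color'][:,:,::-1]
cv2.imwrite('pics/c2.png',cv2.resize(c[130:330,210:450],None,fx=3,fy=3,interpolation=cv2.INTER_CUBIC))
E
```

```text
clock 8.725 tcp carousel [np.float64(-93.6), np.float64(42.5), np.float64(214.4)] toolx carousel ang -60.01249908566463 tilt -0.9999991234542934 w -0.4127739653900842 F [ 0.3928 -0.6299 -0.0441]
-94,42.7,115 -> [-0.0005  0.0002  0.0994]
```

View pics/c1.png

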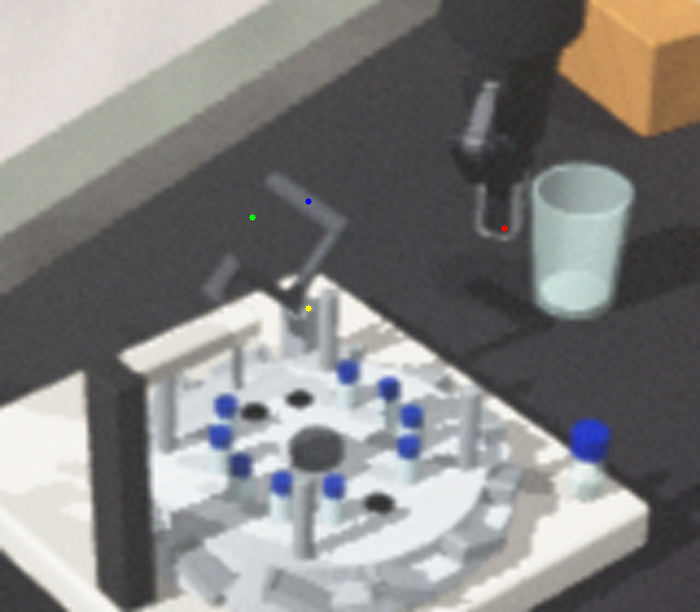

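View pics/c2.png

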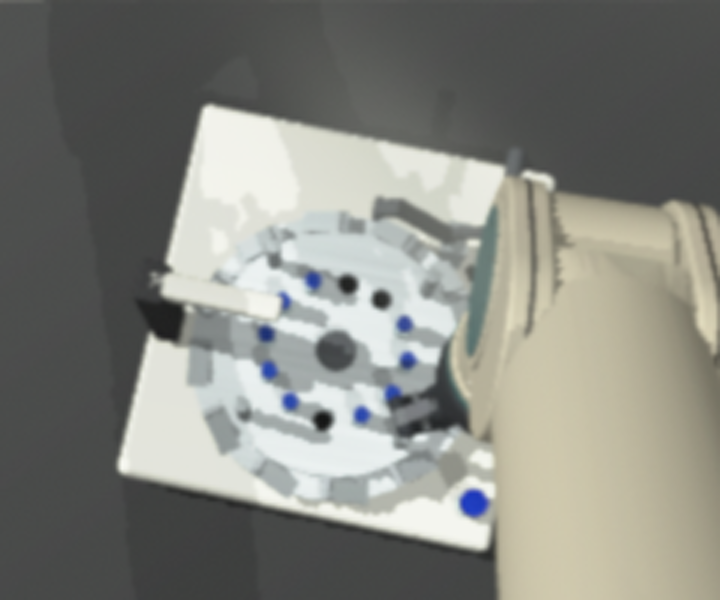

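>>> {"api": "drive_tool", "payload": {
  "deltas": "0 0 0.03 0 0; 0 0 0.06 0 0; 0 0 0.085 0 0; 0 0 0.099 0 0; 0 0 0.099 0 0; 0 -0.004 0.099 0 0; 0 -0.008 0.099 0 0; 0 -0.012 0.099 0 0; 0 -0.016 0.099 0 0; 0 -0.02 0.099 0 0; 0 -0.025 0.099 0 0; 0 -0.03 0.099 0 0"
}}

```text
clock: 10.32
eef_pos: [493.8, -66.0, 115.3]
tool_rot: [3.142, 0.0, 0.302]
force: [0.3, -1.6, 0.3]
width: 0.2
```

```bash
python3 go.py;  python3 look.py c3 250,410,150,290
```

```text
clock 10.325 tcp carousel [np.float64(-68.1), np.float64(58.6), np.float64(115.3)] toolx carousel ang -59.9932450989876 tilt -0.999999927370233 w 0.22559045219960594 F [ 0.34   -1.6218  0.3417]
```

View pics/c3.png

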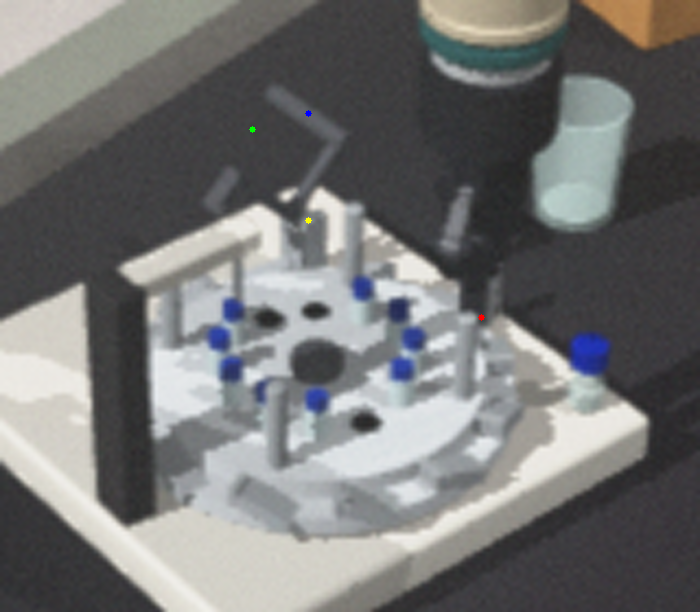

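>>> {"api": "drive_tool", "payload": {
  "deltas": "0 -0.005 0 0 0; 0 -0.01 0 0 0; 0 -0.015 0 0 0; 0 -0.02 0 0 0; 0 -0.024 0 0 0; 0 -0.024 0 0 0"
}}

```text
clock: 11.12
eef_pos: [487.2, -42.4, 115.4]
tool_rot: [-3.141, -0.0, 0.303]
force: [-0.0, -0.0, 0.9]
width: 0.2
```

```bash
python3 go.py;  python3 look.py c4 250,410,150,290
cat > ang.py <<'E'
from h import *; from fit import W
# wheel angle: blue caps at r=55 z~102 + posts
C=(566,-12.5,np.radians(77.3))
import sys
for n in ('top','side'):
    im=imaging.get_image(n)
    for i in range(4):
        for d in models.landmark_of(im,f'post{i}_top')[:2]:
            w=at_z(im,d['point'],131)-[C[0],C[1],0];a=np.arctan2(w[1],w[0])-C[2]-np.radians(45+90*i)
            print(n,i,round(d['score'],2),'r',round(np.hypot(w[0],w[1]),1),'wheel',round((a+np.pi/4)%(np.pi/2)-np.pi/4,3), round((a+np.pi)%(2*np.pi)-np.pi,3))
E
python3 ang.py
```

```text
clock 11.125 tcp carousel [np.float64(-46.5), np.float64(70.3), np.float64(115.4)] toolx carousel ang -59.92945203187173 tilt -0.9999997911081533 w 0.15926327533559353 F [-0.0172 -0.0013  0.8691]
top 0 0.71 r 87.0 wheel -0.487 -0.487
top 1 0.96 r 88.4 wheel -0.442 -0.442
top 1 0.39 r 90.9 wheel -0.438 2.704
top 2 0.97 r 93.4 wheel -0.448 -0.448
top 3 0.77 r 89.6 wheel -0.471 -0.471
side 0 0.87 r 93.6 wheel -0.365 -0.365
side 1 0.32 r 65.0 wheel 0.352 1.922
side 2 0.86 r 91.6 wheel -0.467 -0.467
side 3 0.78 r 79.3 wheel -0.304 -0.304
```

View pics/c4.png

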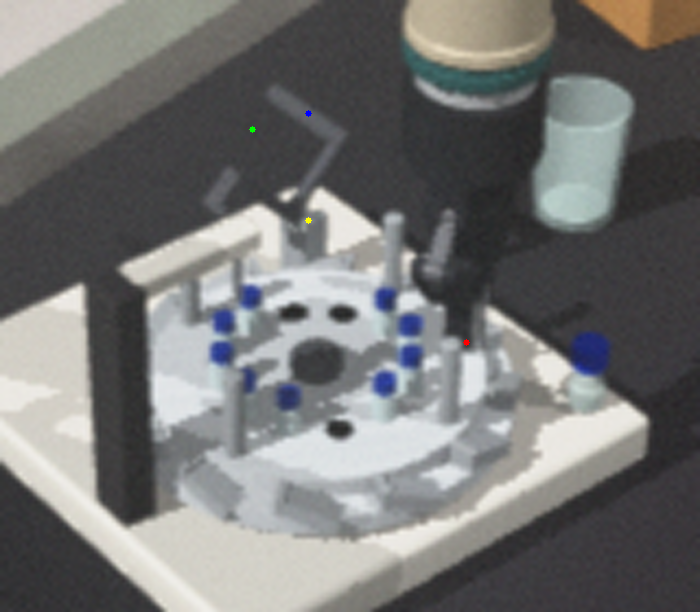

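>>> {"api": "drive_tool", "payload": {
  "deltas": "0 -0.0025 0 0 0; 0 -0.0025 0 0 0; 0 0.004 0 0 0; 0 0.012 0 0 0; 0 0.02 0 0 0; 0 0.02 -0.03 0 0; 0 0.02 -0.08 0 0; 0 0.02 -0.1 0 0; 0 0.02 -0.1 0 0"
}}

```text
clock: 12.8
eef_pos: [494.1, -63.0, 216.8]
tool_rot: [3.14, -0.003, 0.302]
force: [-0.7, -0.1, 0.8]
width: -0.4
```

```bash
python3 go.py -146,-145,215 -146,-145,129; python3 ang.py; python3 ang.py
```

```text
clock 12.8 tcp carousel [np.float64(-65.1), np.float64(59.1), np.float64(216.8)] toolx carousel ang -60.01945205225867 tilt -0.9999929988397915 w -0.378911693153355 F [-0.7146 -0.1044  0.7769]
-146,-145,215 -> [0.1363 0.1721 0.0025]
-146,-145,129 -> [0.136  0.172  0.0885]
top 0 0.77 r 89.5 wheel -0.519 -0.519
top 1 0.93 r 81.8 wheel -0.405 -0.405
top 3 0.78 r 85.1 wheel -0.452 -0.452
side 0 0.72 r 89.7 wheel -0.406 -0.406
side 0 0.17 r 528.5 wheel -0.393 -0.393
side 1 0.77 r 80.3 wheel -0.573 -0.573
side 1 0.67 r 525.8 wheel -0.398 -1.969
side 2 0.98 r 89.2 wheel -0.354 -0.354
side 2 0.45 r 71.1 wheel 0.364 0.364
side 3 0.69 r 90.5 wheel -0.411 -0.411
top 0 0.91 r 89.2 wheel -0.524 -0.524
top 0 0.56 r 383.0 wheel 0.602 2.173
top 1 0.96 r 82.5 wheel -0.511 -0.511
top 3 0.9 r 87.7 wheel -0.495 -0.495
side 0 0.59 r 84.7 wheel -0.373 -0.373
side 1 0.95 r 76.6 wheel -0.522 -0.522
side 2 0.89 r 72.2 wheel -0.395 -0.395
side 3 0.59 r 81.3 wheel -0.409 -0.409
```

>>> {"api": "drive_tool", "payload": {
  "deltas": "0.02 0.027 0 5 0; 0.05 0.065 0 15 0; 0.085 0.107 0 25 0; 0.115 0.145 0 30 0; 0.136 0.172 0 30 0; 0.136 0.172 0 30 0; 0.136 0.172 0.03 30 0; 0.136 0.172 0.06 30 0; 0.136 0.172 0.0865 30 0; 0.136 0.172 0.0865 30 0; 0.136 0.172 0.0865 30 0"
}}

```text
clock: 15.18
eef_pos: [674.4, -185.8, 130.1]
tool_rot: [-3.141, -0.001, -0.221]
force: [0.3, -0.3, 0.0]
width: 0.1
```

```bash
python3 go.py -146,-145,129; python3 look.py d1 270,400,110,220; python3 ang.py | grep top
```

```text
clock 15.175 tcp carousel [np.float64(-145.2), np.float64(-143.9), np.float64(130.1)] toolx carousel ang -89.9583316516541 tilt -0.9999989504136407 w 0.14269260975801942 F [ 0.271  -0.2954  0.0425]
-146,-145,129 -> [0.0011 0.0008 0.0011]
top 0 0.65 r 80.1 wheel -0.546 -0.546
top 2 0.92 r 96.2 wheel -0.418 -0.418
top 2 0.36 r 182.5 wheel 0.16 0.16
top 3 0.85 r 86.0 wheel -0.482 -0.482
top 3 0.59 r 18.6 wheel -0.698 2.443
```

View pics/d1.png

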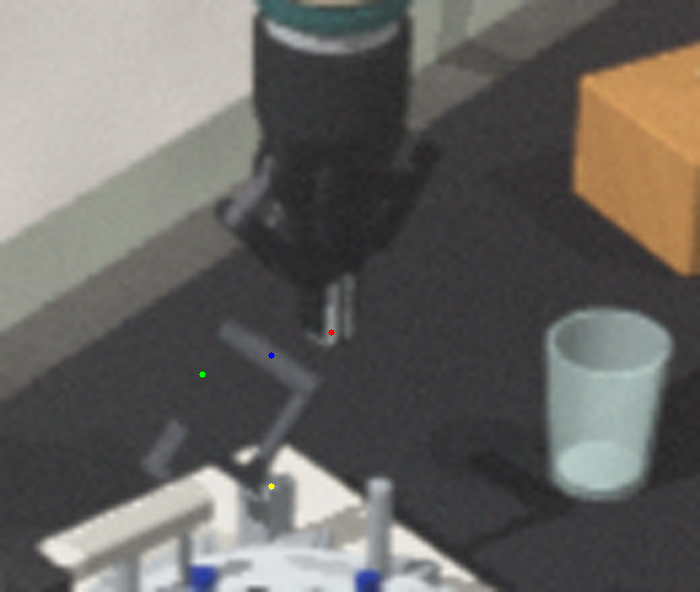

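>>> {"api": "drive_tool", "payload": {
  "deltas": "0 -0.008 0.003 0 0; 0 -0.015 0.003 0 0; 0 -0.02 0.003 0 0; 0 -0.024 0.003 0 0; 0 -0.028 0.003 0 0; 0 -0.032 0.003 0 0; 0 -0.036 0.003 0 0; 0 -0.039 0.003 0 0; 0 -0.042 0.003 0 0; 0 -0.042 0.003 0 0; 0 -0.042 0.003 0 0"
}}

```text
clock: 17.1
eef_pos: [683.1, -145.2, 125.8]
tool_rot: [3.142, 0.0, -0.221]
force: [0.3, 0.6, -0.7]
width: 0.2
```

```bash
python3 go.py ; python3 look.py d2 270,400,110,220
```

```text
clock 17.1 tcp carousel [np.float64(-103.7), np.float64(-143.4), np.float64(125.8)] toolx carousel ang -89.98597574602437 tilt -0.9999999918004218 w 0.1961989394113657 F [ 0.3048  0.6069 -0.7126]
```

View pics/d2.png

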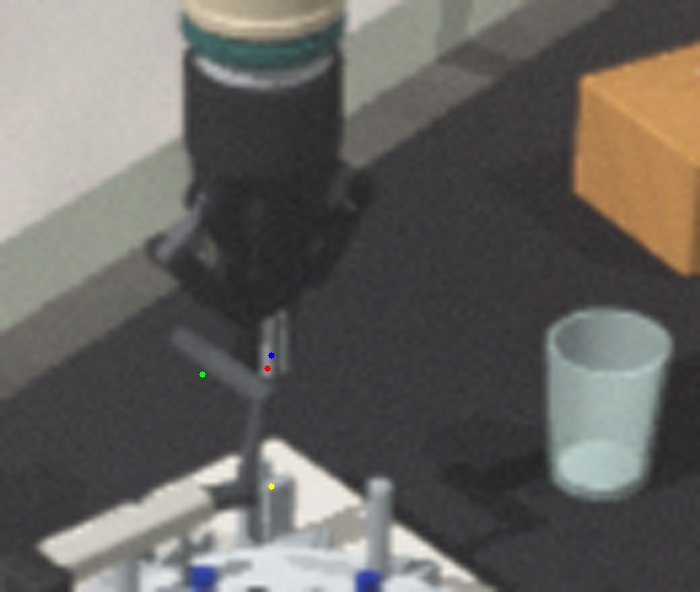

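>>> {"api": "drive_tool", "payload": {
  "deltas": "0 -0.003 0 0 0; 0 -0.006 0 0 0; 0 -0.008 0 0 0; 0 -0.008 0 0 0; 0 -0.008 0 0 0"
}}

```text
clock: 17.77
eef_pos: [685.0, -137.3, 125.9]
tool_rot: [3.141, -0.0, -0.221]
force: [0.0, -0.8, 0.4]
width: -0.1
```

```bash
python3 go.py ; python3 look.py d3 270,400,110,220
```

```text
clock 17.775 tcp carousel [np.float64(-95.6), np.float64(-143.5), np.float64(125.9)] toolx carousel ang -89.98134503650597 tilt -0.9999999855212548 w -0.07374482642077071 F [ 0.0055 -0.7885  0.358 ]
```

View pics/d3.png

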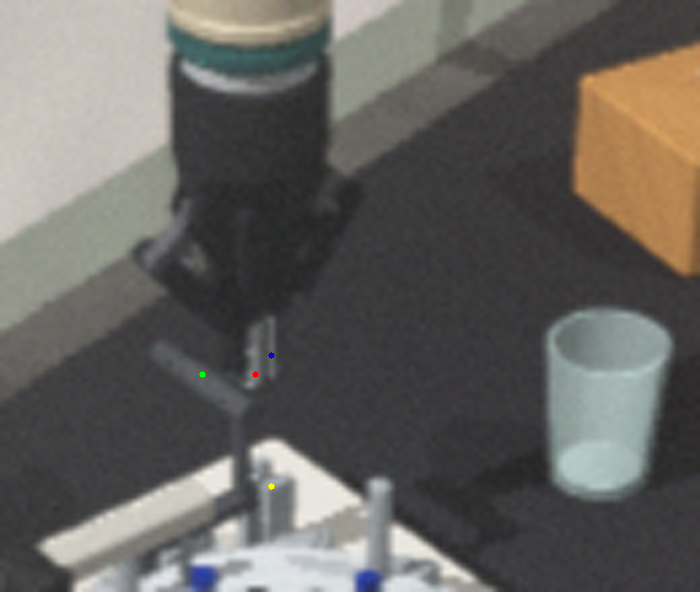

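>>> {"api": "drive_tool", "payload": {
  "deltas": "0 0.008 0 0 0; 0 0.02 0 0 0; 0 0.035 0 0 0; 0 0.035 -0.04 0 0; 0 0.035 -0.09 0 0; 0 0.05 -0.12 0 0; 0 0.1 -0.12 0 0; 0 0.15 -0.12 0 0; 0 0.2 -0.12 0 0; 0 0.25 -0.12 0 0; 0 0.25 -0.12 0 0"
}}

```text
clock: 19.2
eef_pos: [625.5, -389.5, 245.7]
tool_rot: [3.136, 0.001, -0.231]
force: [-0.4, -1.0, 0.2]
width: -0.0
```

```bash
python3 go.py; python3 ang.py; python3 - <<'E'
from h import *; import pickle
old=pickle.load(open('ims.pkl','rb'))
for n in('top','side'):
    im=imaging.get_image(n)
    x0,x1,y0,y1=(310,390,165,245) if n=='top' else (270,350,160,240)
    a=[cv2.resize(i['color'][y0:y1,x0:x1,::-1],None,fx=5,fy=5,interpolation=cv2.INTER_CUBIC) for i in (old[n],im)]
    cv2.imwrite(f'pics/e_{n}.png',np.hstack(a))
    save(im,'end_'+n)
E
```

```text
clock 19.2 tcp carousel [np.float64(-354.7), np.float64(-140.9), np.float64(245.7)] toolx carousel ang -90.5484634104074 tilt -0.9999842380962347 w -0.04135661477055095 F [-0.4215 -0.9683  0.2044]
top 0 0.89 r 87.2 wheel -0.484 -0.484
top 1 0.7 r 86.0 wheel -0.489 -0.489
top 1 0.58 r 156.6 wheel 0.345 1.916
top 2 0.65 r 91.7 wheel -0.46 -0.46
top 3 0.92 r 86.9 wheel -0.481 -0.481
side 0 0.61 r 84.4 wheel -0.404 -0.404
side 1 0.8 r 70.9 wheel -0.467 -0.467
side 1 0.38 r 178.7 wheel -0.548 -0.548
side 2 0.96 r 95.2 wheel -0.491 -0.491
side 3 0.82 r 86.9 wheel -0.345 -0.345
```

View pics/e_top.png

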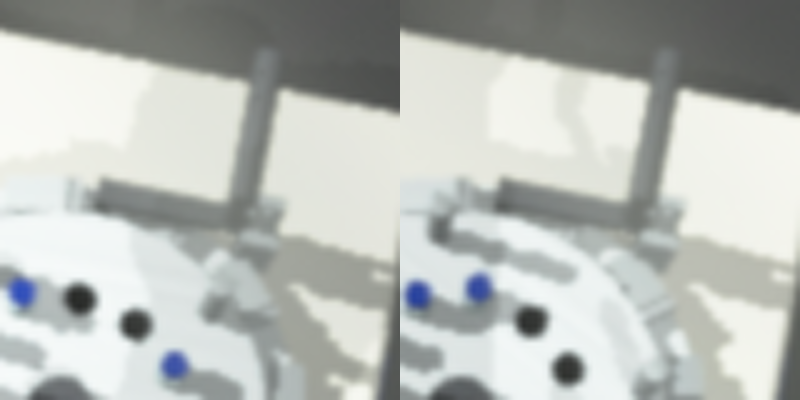

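View pics/e_side.png

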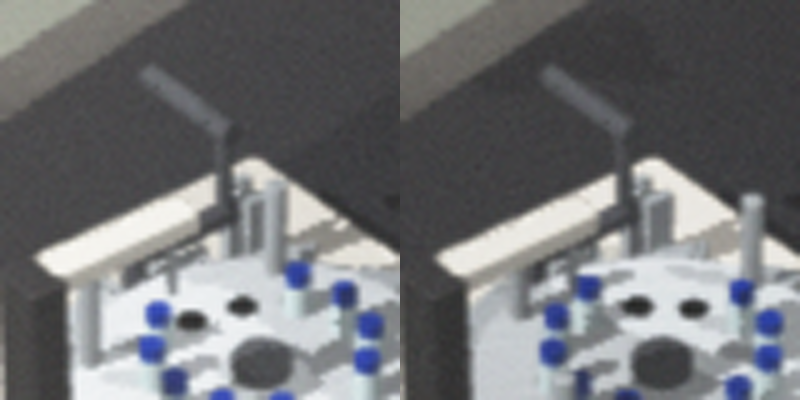

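View pics/end_side.png

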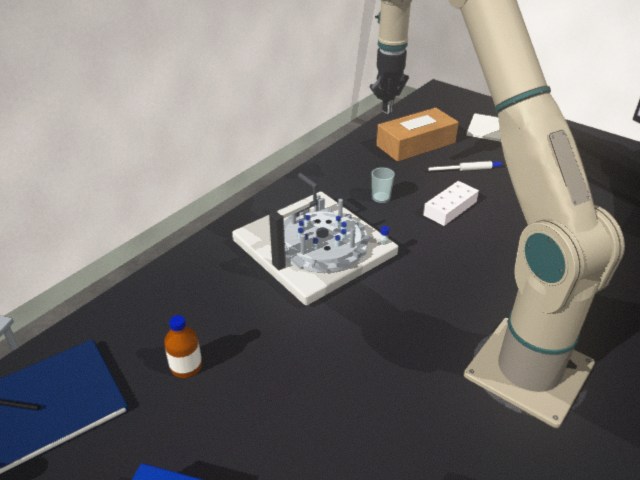

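```bash
python3 -c "
from cell import ctrl
print(ctrl.finish_job())"
```

```text
the job is handed in; nothing more can be done
None
```

The wheel is one notch back with the pawl down in that notch, and I handed the job in at about 19 s of the 51 s; the hand-in reported no verdict.

I kept the fingers shut. I pushed the thumb bar toward carousel -x until the pawl fell back and stayed up, then pushed the wheel clockwise at post 1. After that I tipped the bar back over and withdrew clear.

**Wheel angle:** The top camera put it at -0.46 to -0.49 rad at the end, and the push distance works out to about -0.465. The side camera's readings were noisier, from -0.35 to -0.49, and one or two of them fall outside the -0.55 to -0.40 window.

**Pawl:** Before-and-after pictures from both cameras show the bar and arm where they started, so the nose sits down in the notch. I judged this by eye, without measuring the angle.

**Forces and other objects:** Force readings, taken only at the end of each move, stayed under about 2 N. The bottle, beaker, rack and loose vial looked unmoved in the last side picture, and the arm was touching nothing.

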